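# Take a thin aluminium fan template off the painting board and lay it on its drying stand

### The job

The thin aluminium fan template lies flat on the dark lacquered painting board, too thin to pick up there. Press lightly on its leaf (15 N or a hard touch-down already dents the lacquer) and slide it until its handle stands out well over the board's open front edge, pinch the overhanging handle, and lift it off. Set it down gently on the drying stand, not dropped: leaf flat on the two rails and centred between the four pegs, handle out over the peg-free front; let go and leave the other things where they are.

Things in the scene. Friction and masses are not known exactly. Their poses are not given: they have to be found in the camera images.
- fan_leaf (a point): Centre of the leaf of the fan template, at half thickness. It is one flat aluminium sheet 3 mm thick, 55 to 80 g: a scalloped six-lobed leaf (98 mm over lobes, 82 mm over notches) and a straight handle 16 mm wide that runs along this point's -x, its free end 125 mm from here (76 mm sticks out of the leaf); z up. Shut fingertips pressed on the leaf with 4 to 8 N drag it along the board
- fan_handle (a point): Point on the handle's centre line at half thickness, 20 mm from its free end and 105 mm from the leaf centre: the place to pinch across the 16 mm width, one finger each side, once it overhangs. Axes as fan_leaf
- fan_end (a point): Middle of the handle's free end, at half thickness. Same axes as fan_leaf
- board_edge (a point): Middle of the top of the painting board's open front edge, 65 mm above the table. x points from the edge back over the board, y left along the edge, z up. The flat top runs 225 mm back and is 170 mm wide; a lip 8 mm wide, 7 mm high, runs along the back and both sides, and the fan's leaf lies close to the back lip
- board: The dark wooden painting board, fixed to the table; origin on the table, 125 mm behind the front edge, axes as board_edge. Its top is a 14 mm slab; in front of and below the edge it is free down to the table (its front foot starts 55 mm back)
- stand_center (a point): Where the leaf centre belongs on the drying stand, at the height of the rail tops, 65 mm above the table. Two rails along x, 12 mm wide, 52 mm apart (centres), reach 50 mm to the front (-x) and 60 mm to the back. x points to the back, z up
- stand: The drying stand, a small fixed frame of light wood; origin on the table under stand_center, same axes. Four pegs 8 mm thick rise 15 mm above the rails on a circle of 60 mm radius round the centre: at +y, at -y, and 32 degrees either side of +x. No peg at the front (-x), where the handle must point out; the table is free there
- seal: Small stone seal, 16 x 16 x 32 mm, upright on the board's front left corner; origin under its centre. To be left alone
- seal_tall: Stone seal, 22 x 22 x 50 mm, upright on the table between board and stand; origin under its centre. To be left alone
- paste_tin: Round dark tin of seal paste, 54 mm across, 18 mm high, on the table between board and stand; origin under its centre. To be left alone
- weight: Brass paperweight bar 150 x 24 x 14 mm on the table, on the right; origin under its centre, length along x. To be left alone
- cup: White cup 68 mm across, 70 mm high, on the table, on the left; origin under its centre. To be left alone
Not all that is in view belongs to the job. Leave any blue or red look-alike of the part that bears fan_leaf alone. Several things look just like the stand: the one meant starts farthest from the robot's base.

How it is judged:
On the way, in this order (a step that is already met when the one before it is completed fails the run):
1. the fan lies flat on the board with its handle's end at least 30 mm out over the front edge (x of fan_end in the frame of board_edge below -0.03 m and z of fan_leaf in the frame of board_edge between -0.003 and 0.005 m and angle between fan_leaf's own z axis and vertical below 0.08 rad and x of fan_leaf in the frame of board_edge above 0 m), for 0.2 s.
2. the fan is lifted off the board in the fingers (z of fan_leaf in the frame of board_edge above 0.015 m and contact force between the fingers and fan above 0.5 N), for 0.1 s.
3. the fan, still held, is down at the drying stand's rails (leaf within 12 mm of them) (z of fan_leaf in the frame of stand_center below 0.012 m and horizontal distance between fan_leaf and stand_center below 0.02 m and contact force between the fingers and fan above 0.5 N), for 0.05 s.
At the end, for the whole second after the job is handed in: The fan lies released and at rest, flat (within 4 degrees) on the two rails of the drying stand, its leaf centre within 15 mm of the stand's centre, its handle pointing out of the front within 17 degrees of straight (horizontal distance between fan_leaf and stand_center below 0.015 m and z of fan_leaf in the frame of stand_center between -0.003 and 0.005 m and angle between fan_leaf's own z axis and vertical below 0.07 rad and angle between the x axis of fan_leaf and the x axis of stand_center, either way round below 0.3 rad and x of fan_end in the frame of stand_center below -0.1 m and contact force between the fingers and fan below 0.1 N and linear speed of fan below 0.02 m/s); the robot touches nothing.
It fails at once if the fan is pressed on the board with more than 15 N (contact force between fan and board above 15 N).
It fails at once if the fan is pressed on the stand with more than 15 N (contact force between fan and stand above 15 N).
It fails at once if one of the other things is moved more than 20 mm (distance of any of seal, seal_tall, paste_tin, weight, cup from where it was at the start of the episode above 0.02 m).
It also fails if it takes over 72 s, if anything falls off the work surface, if the arm or the gripper's body presses on something with over 40 N, if the wrist force passes 120 N, or if a joint passes its speed limit or range.

### The arm

A 7-joint arm with a two-finger parallel gripper is mounted at the origin on the work surface. World frame = base frame: x ahead of the robot, y to its left, z up, the work surface at z = 0. Lengths are in m, angles in rad, forces in N, time in s.
With the tool pointing down it reaches from about 0.4 to 0.875 m from the base axis. Payload 19.3 kg.
Tool frame: the origin (TCP) lies midway between the tips of the shut fingers; the grasp point (between the pads) lies 19 mm behind it (bot.grip_point_offset is the distance from the TCP to the grasp point, in m); z points along the fingers, y is the direction in which the jaws open and shut (so a half turn about z gives the same grasp; the last joint's range is limited). The gripper opens to 85 mm and grips with 20 to 120 N. Pads are 22 mm wide; open, the fingers measure 114 mm over their backs; the gripper's body (76 mm by 85 mm) begins 54 mm behind the grasp point. The pads swing forward as they close: fully open they stand 13 mm farther back than shut.
Start: joints at [1.168, 0.521, -0.036, 1.599, 0.021, 1.021, -0.113], TCP at [0.204, -0.591, 0.231] pointing down, gripper open.
Joint ranges: [-2.91, 2.91], [-0.3, 2.13], [-1.5, 1.42], [0.17, 2.43], [-1.26, 4.41], [0.16, 1.93], [-2.52, 2.52]. Speed limits (rad/s): [1.89, 1.89, 2.39, 2.39, 3.01, 3.01, 3.01].

### API

Orientations are given as [roll, pitch, yaw] about the fixed x, y, z axes, in that order (R = Rz(yaw) Ry(pitch) Rx(roll)).
In Python, from workcell import bot, viewer, workorder gives the robot as it stands.
- The arm moves only by the tool move_arm, never from a script. Its argument "plan" is a list of rows, each a list of 6 numbers: the shift along the tool's x, y, z scaled (see below), then the turn, a rotation vector about the tool's x, y, z scaled (see below). A call has 1 to 5 rows; each row shifts and turns the commanded pose from where the row before left it, along the tool's axes as they then stand; what a row does not reach is not made up. The controller multiplies each number of a shift by 0.025 m and each number of a turn by pi rad. A row lasts 1/10 s, in which the tool goes at most 50 mm and 8.59 degrees, less where a joint would pass 70% of its speed; a pose out of reach is approached as far as the arm can. A call with a number of a shift or a turn outside -1 to 1 is refused whole. A call with a gripper value outside its range is refused whole. "claw" is the closure, from -1 (fully open) to 1 (shut), so that 0 is half open, set as the call begins (left out, the last holds). The fingers move at their own pace and stop on an object; "force" is the grip in N (left out, the last holds). Time passes only in rows, so rows that do not move let the fingers close. It gives the time, the measured TCP pose, the force and the opening at its end, in the units of the state.
- bot.observe(): the state, without advancing time (a new reading comes with each control period).
- viewer.grab_frame(name): name is "side" or "top"; returns the picture (400x640x3 uint8, red, green, blue); there is no depth.
- viewer.camera_info(name): a dict with "K" (3x3 intrinsics, pixels), "R" (3x3) and "t" (3): a world point X has camera coordinates R X + t. Camera axes: x right, y down, z forward; pixel columns grow to the right and rows downward; lengths in m; the calibration is good to about 2 mm. A picture is of the moment at which its call begins. camera_info takes no time and is no camera call.
- workorder.job_done(): hands the job in, once; it reports no verdict.
The state is a dict: "clock": time; "qpos": joint angles; "qd": joint speeds; "joint_efforts": joint torques, N m; "position": TCP position; "tool_rot": TCP orientation; "force": force on the tool from outside, world axes, zero at the start; "moment": the same for the moment, N m; "grip_width": finger opening in m.
Only numpy, scipy, OpenCV 4.12 (cv2) and the standard library are available. Lean on these libraries where they do the work, as an engineer would, in place of code of your own. Each camera call takes 0.05 s, during which the arm holds its last target.

## Working session

There is one attempt and no reset: what is moved stays moved. The work goes in short steps, Python scripts to look and compute and a tool call to move; the robot and the scene stay as the last step left them, time stands still between calls to the robot, and variables do not carry over. Pictures are saved under pics/ and viewed, and the job is handed in when it is done.

Besides the shell and the picture viewer there is one more tool, called after "Call:" by a JSON object that holds its "op" and its "data". move_arm: Moves the arm, as the interface text tells. Shifts and turns lie within -1 to 1; 1 stands for 0.025 m of shift or pi rad of turn. Its arguments: {"type":"object","properties":{"plan":{"type":"array","items":{"type":"array","items":{"type":"number"}}},"claw":{"type":"number"},"force":{"type":"number"}},"required":["plan"]}

```bash
mkdir -p pics; ls; python3 - <<'E'
from workcell import bot, viewer, workorder
import cv2
print(bot.observe())
for n in ("side","top"):
    im=viewer.grab_frame(n); cv2.imwrite(f"pics/{n}0.png",im[:,:,::-1]); c=viewer.camera_info(n); print(n,c)
print(bot.grip_point_offset)
E
```

```text
pics
{'clock': 0.0, 'qpos': array([ 1.16778476,  0.52202244, -0.03632042,  1.60000207,  0.02119814,
        1.0210897 , -0.11283794]), 'qd': array([-7.42582673e-04, -5.07451786e-04, -1.90677494e-03, -2.48392371e-04,
       -4.55337545e-05,  6.91652395e-04, -9.74797968e-04]), 'joint_efforts': array([-1.29167769e-03, -9.27110124e+01,  1.97908513e+00, -3.69938850e+01,
        1.78282714e-02,  8.19663866e-03, -6.89791341e-05]), 'position': array([ 0.20404101, -0.59040141,  0.23072268]), 'tool_rot': array([-3.14045903e+00,  8.27775349e-05,  3.32756570e-01]), 'force': array([-0.01328528, -0.02098699,  0.15955059]), 'moment': array([ 0.03200055,  0.0284742 , -0.0412097 ]), 'grip_width': 0.08526276531291525}
side {'K': array([[466.33998636,   0.        , 324.0115931 ],
       [  0.        , 466.33998636, 198.96609854],
       [  0.        ,   0.        ,   1.        ]]), 'R': array([[-0.99824398, -0.05747443, -0.0143403 ],
       [-0.01953208,  0.54790837, -0.8363103 ],
       [ 0.05592363, -0.83456162, -0.54806883]]), 't': array([0.50037367, 0.06863668, 1.14164209])}
top {'K': array([[429.70317562,   0.        , 319.75536717],
       [  0.        , 429.70317562, 198.73442039],
       [  0.        ,   0.        ,   1.        ]]), 'R': array([[-0.00366768, -0.9997546 , -0.02184684],
       [-0.99609904,  0.0055787 , -0.08806574],
       [ 0.088166  ,  0.02143862, -0.99587506]]), 't': array([0.01086601, 0.49087394, 0.97325919])}
0.0187
```

View pics/side0.png

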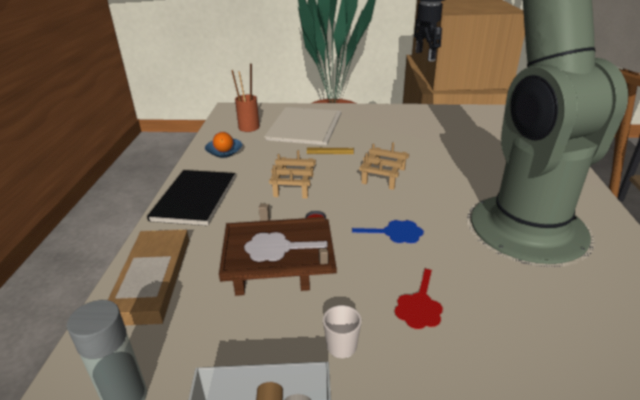

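View pics/top0.png

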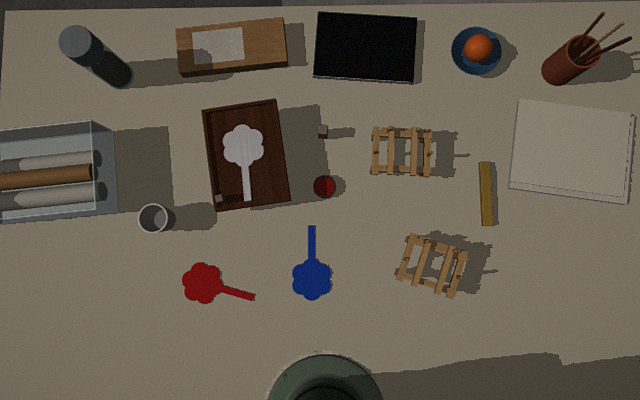

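The top view shows three fans: silver at (243,146) on the board, red at (203,282) and blue at (312,278). It shows two stands, at (402,152) and (432,265). I choose the silver fan and the stand at (402,152), which is farther from the base at (325,395). Next I check both in a close crop.

```bash
python3 - <<'E'
import cv2,numpy as np
im=cv2.imread("pics/top0.png")
a=cv2.resize(im[90:220,195:300],None,fx=4.5,fy=4.5,interpolation=cv2.INTER_CUBIC);cv2.imwrite("pics/c1.png",np.clip(a*1.5,0,255).astype('uint8'))
a=cv2.resize(im[110:200,355:485],None,fx=6,fy=6,interpolation=cv2.INTER_CUBIC);cv2.imwrite("pics/c2.png",np.clip(a*1.5,0,255).astype('uint8'))
E
```

```text
(no output)
```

View pics/c1.png

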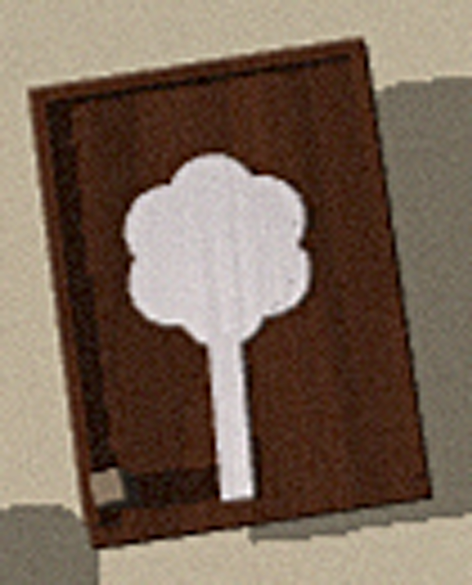

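View pics/c2.png

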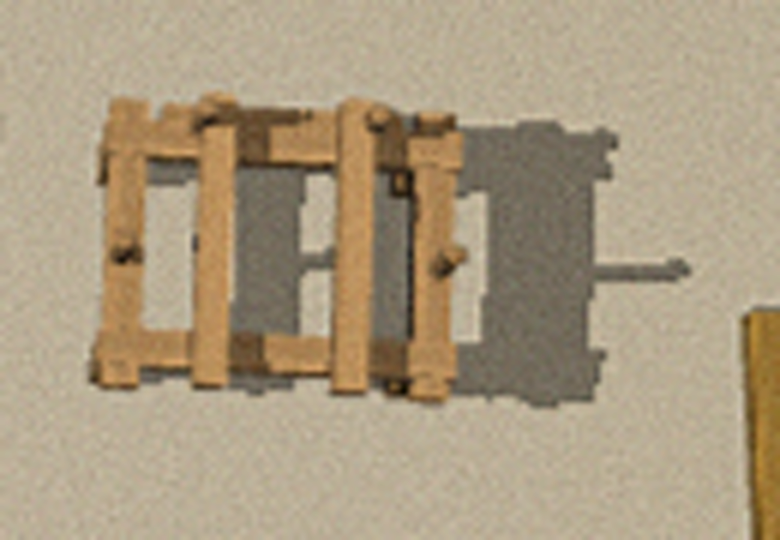

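```bash
cat > h.py <<'E'
import numpy as np,cv2
from workcell import bot,viewer,workorder
def unproj(cam,px,z):
    px=np.atleast_2d(np.asarray(px,float)); c=viewer.camera_info(cam)
    d=np.c_[px,np.ones(len(px))]@np.linalg.inv(c["K"]).T@c["R"]
    o=-c["R"].T@c["t"]; s=(z-o[2])/d[:,2]
    return o+s[:,None]*d
def proj(cam,X):
    c=viewer.camera_info(cam); p=(np.atleast_2d(X)@c["R"].T+c["t"])@c["K"].T
    return p[:,:2]/p[:,2:]
def fanpose(im,cam,z,roi):
    x0,y0,x1,y1=roi
    h=cv2.cvtColor(im,cv2.COLOR_RGB2HSV).astype(int); g=im.astype(int)
    m=np.zeros(im.shape[:2],np.uint8)
    # silver: blue channel relatively high, bright
    mm=((g[:,:,2]>g[:,:,0]*0.93)&(g[:,:,2]>110)).astype(np.uint8)
    m[y0:y1,x0:x1]=mm[y0:y1,x0:x1]
    n,l,s,_=cv2.connectedComponentsWithStats(m); k=1+np.argmax(s[1:,4]); m=(l==k).astype(np.uint8)
    ys,xs=np.nonzero(m); P=unproj(cam,np.c_[xs,ys],z)[:,:2]
    return m,P
def fitfan(P,res=0.002):
    from scipy.optimize import minimize
    # signed membership fit: sample grid, compare with occupancy
    c=P.mean(0)
    # iterate: leaf = points in disc
    ctr=c.copy()
    far=P[np.argmax(np.linalg.norm(P-c,axis=1))]
    u=(c-far)/np.linalg.norm(c-far); ctr=far+0.125*u
    for _ in range(30):
        r=(P-ctr); s=r@u
        disc=P[(np.hypot(*r.T)<0.056)&(s>-0.03)]
        # fit only symmetric region |s|<.03
        hd=P[(s<-0.056)]
        leaf=P[np.abs(s)<0.038]
        n=np.array([-u[1],u[0]])
        hc=hd.mean(0)
        # lateral: leaf mid
        lat=(leaf-ctr)@n; ctr=ctr+n*lat.mean()
        smax=np.percentile((P-ctr)@u,99.9); smin=((P-ctr)@u).min()
        ctr=ctr+u*(((smin+.125))*1.0)*0.5
        u=(ctr-hc)/np.linalg.norm(ctr-hc)
    return ctr,np.arctan2(u[1],u[0]),smin,smax
E
python3 - <<'E'
from h import *
for cam,roi in (("top",(195,95,300,215)),("side",(215,215,340,280))):
    im=cv2.imread(f"pics/{cam}0.png")[:,:,::-1].copy()
    m,P=fanpose(im,cam,0.068,roi); print(cam,m.sum(),fitfan(P))
def c1(p): return (np.array(p)+.5)/4.5-.5+[195,90]
def c2(p): return (np.array(p)+.5)/6-.5+[355,110]
print("board front", unproj("top",c1([[95,548],[432,498]]),.065), "back",unproj("top",c1([[30,90],[364,40]]),.072))
print("rails",unproj("top",c2([[218,95],[210,387],[357,100],[350,392]]),.065))
print("pegs",unproj("top",c2([[124,254],[446,262],[215,105],[377,117]]),.075))
print("seal top",unproj("top",c1([110,488]),.097))
im=cv2.imread("pics/side0.png");a=cv2.resize(im[140:300,205:425],None,fx=3.6,fy=3.6,interpolation=cv2.INTER_CUBIC);cv2.imwrite("pics/c3.png",a)
E
```

```text
top 1490 (array([0.60938715, 0.18030679]), np.float64(0.09622473354356695), np.float64(-0.12499999999999589), np.float64(0.04557766119275387))
side 1088 (array([0.61234504, 0.18328026]), np.float64(0.10742885870132537), np.float64(-0.12499999999917684), np.float64(0.04438202979549125))
board front [[0.46017608 0.2388378  0.065     ]
 [0.48401921 0.07230805 0.065     ]] back [[0.6895663  0.27378894 0.072     ]
 [0.7134134  0.10626693 0.072     ]]
rails [[ 0.65109316 -0.15240214  0.065     ]
 [ 0.54111361 -0.14745203  0.065     ]
 [ 0.64870684 -0.20401726  0.065     ]
 [ 0.53889748 -0.19892784  0.065     ]]
pegs [[ 0.58921659 -0.11539831  0.075     ]
 [ 0.58529943 -0.23308756  0.075     ]
 [ 0.64472383 -0.1497558   0.075     ]
 [ 0.63966173 -0.20919143  0.075     ]]
seal top [[0.48693912 0.2236431  0.097     ]]
```

View pics/c3.png

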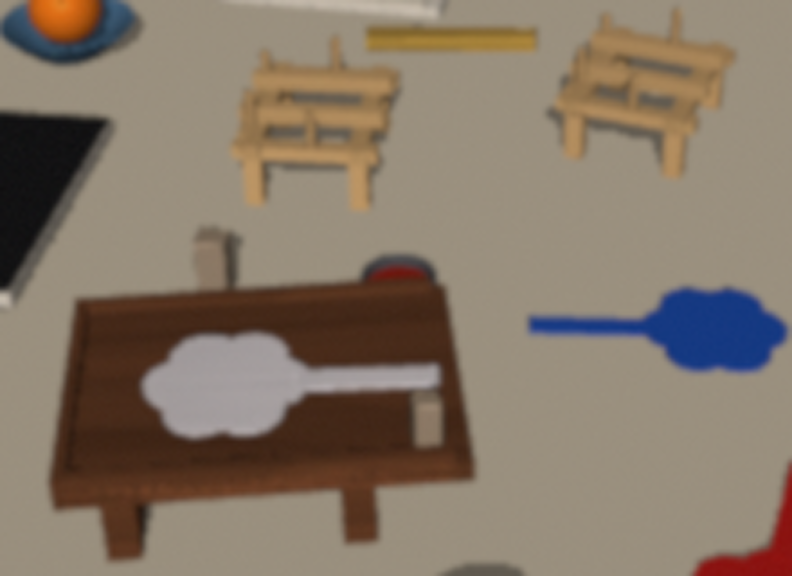

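The crops confirm the choice: the silver fan's handle points at the open front edge, and the far stand's back pegs lie on the side away from the robot. Measured: leaf ≈ (0.609, 0.181) with yaw 0.10, board edge ≈ (0.472, 0.156) with yaw 0.145, stand centre ≈ (0.588, -0.175). I go to above the leaf with the fingers shut.

Call:
{"op": "move_arm", "data": {"plan": [[0.5,-0.3,0,0,0,0.03],[1,-0.8,0,0,0,0.03],[1,-1,0,0,0,0],[1,-1,0,0,0,0],[1,-1,0,0,0,0]], "claw": 1, "force": 60}}

```text
clock: 0.6
position: [0.2971, -0.4678, 0.2311]
tool_rot: [-3.141, 0.0, 0.144]
force: [1.3, -0.7, -0.7]
grip_width: 0.0122
```

Call:
{"op": "move_arm", "data": {"plan": [[1,-1,0,0,0,0],[1,-1,0,0,0,0],[1,-1,0,0,0,0],[1,-1,0,0,0,0],[1,-1,0,0,0,0]]}}

```text
clock: 1.1
position: [0.4028, -0.3262, 0.2312]
tool_rot: [-3.141, 0.0, 0.144]
force: [0.4, 0.0, -0.4]
grip_width: 0.0
```

Call:
{"op": "move_arm", "data": {"plan": [[1,-1,0,0,0,0],[1,-1,0,0,0,0],[1,-1,0,0,0,0],[1,-1,0,0,0,0],[1,-1,0,0,0,0]]}}

```text
clock: 1.6
position: [0.5086, -0.1846, 0.2312]
tool_rot: [-3.141, 0.0, 0.144]
force: [0.7, -0.3, -1.1]
grip_width: -0.0001
```

Call:
{"op": "move_arm", "data": {"plan": [[0.5,-1,0,0,0,0],[0.5,-1,0,0,0,0],[0.5,-1,0,0,0,0],[0.5,-1,0,0,0,0],[0.5,-1,0,0,0,0]]}}

```text
clock: 2.1
position: [0.552, -0.0521, 0.2311]
tool_rot: [-3.141, 0.0, 0.144]
force: [0.7, -0.1, -0.1]
grip_width: 0.0
```

Call:
{"op": "move_arm", "data": {"plan": [[0.5,-1,0.5,0,0,0],[0.5,-1,0.5,0,0,0],[0.5,-1,0.5,0,0,0],[0.5,-1,0.5,0,0,0],[0,0,0,0,0,0]]}}

```text
clock: 2.6
position: [0.5866, 0.0571, 0.1794]
tool_rot: [-3.14, 0.002, 0.149]
force: [-0.6, 0.5, -0.0]
grip_width: -0.0001
```

Call:
{"op": "move_arm", "data": {"plan": [[0.2,-1,0.2,0,0,0],[0.2,-1,0.4,0,0,0],[0.2,-1,0.5,0,0,0],[0.2,-1,0.5,0,0,0],[0.2,-0.8,0.5,0,0,0]]}}

```text
clock: 3.1
position: [0.5942, 0.1763, 0.1283]
tool_rot: [-3.141, 0.0, 0.145]
force: [0.5, -0.5, -0.0]
grip_width: -0.0001
```

Call:
{"op": "move_arm", "data": {"plan": [[0,0,0.4,0,0,0],[0,0,0.4,0,0,0],[0,0,0.2,0,0,0],[0,0,0,0,0,0],[0,0,0,0,0,0]]}}

```text
clock: 3.6
position: [0.5948, 0.1746, 0.1042]
tool_rot: [3.141, -0.0, 0.143]
force: [0.6, 0.9, 1.3]
grip_width: 0.0002
```

```bash
python3 - <<'E'
from h import *
print(bot.observe())
for n in ("side","top"):
    im=viewer.grab_frame(n); cv2.imwrite(f"pics/{n}1.png",im[:,:,::-1])
E
```

```text
{'clock': 3.6, 'qpos': array([-0.26567124,  0.66832675, -0.17116248,  1.70934778,  0.15150391,
        0.77645304, -1.9364697 ]), 'qd': array([-5.64369092e-03, -9.29110765e-03, -2.45544942e-03, -4.26524193e-03,
        1.08212515e-04,  1.75540019e-03,  4.31918115e-06]), 'joint_efforts': array([ 8.84433364e-03, -9.81084323e+01, -1.05286852e+00, -2.96173114e+01,
        3.01709818e-02, -3.90494359e-02,  1.81108786e-03]), 'position': array([0.59476495, 0.17461163, 0.10419711]), 'tool_rot': array([ 3.14147884e+00, -4.11198654e-04,  1.43291820e-01]), 'force': array([0.6017118 , 0.89975192, 1.26780592]), 'moment': array([-0.00915432,  0.0106493 , -0.04224371]), 'grip_width': 0.0001676366106729381}
```

View pics/side1.png

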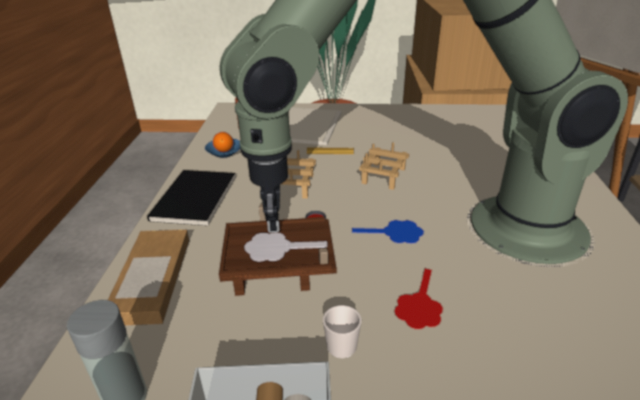

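View pics/top1.png

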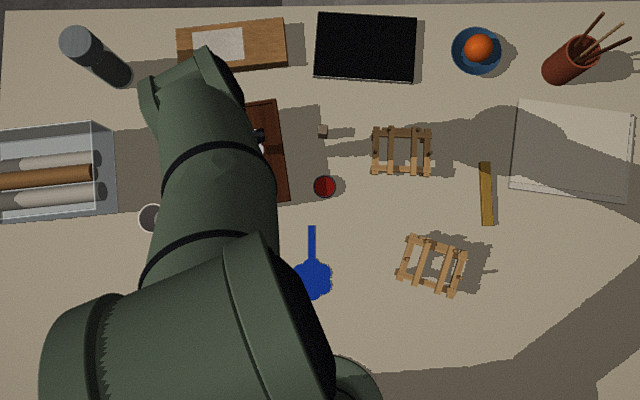

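Side view: the shut fingertips are above the leaf near (272,232). The top view of the fan is blocked by the arm. I go down slowly.

Call:
{"op": "move_arm", "data": {"plan": [[0,-0.2,0.3,0,0,0],[0,0,0.3,0,0,0],[0,0,0.3,0,0,0],[0,0,0.15,0,0,0],[0,0,0,0,0,0]]}}

```text
clock: 4.2
position: [0.5934, 0.1801, 0.0767]
tool_rot: [3.141, 0.001, 0.144]
force: [1.1, -0.1, -0.1]
grip_width: -0.0002
```

Call:
{"op": "move_arm", "data": {"plan": [[0,0,0.04,0,0,0],[0,0,0.04,0,0,0],[0,0,0.04,0,0,0],[0,0,0,0,0,0]]}}

```text
clock: 4.6
position: [0.5937, 0.1802, 0.0745]
tool_rot: [3.142, -0.0, 0.144]
force: [0.5, -0.1, 0.2]
grip_width: -0.0001
```

Call:
{"op": "move_arm", "data": {"plan": [[0,0,0.04,0,0,0],[0,0,0.04,0,0,0],[0,0,0.04,0,0,0],[0,0,0.04,0,0,0],[0,0,0,0,0,0]]}}

```text
clock: 5.1
position: [0.5937, 0.1803, 0.0704]
tool_rot: [3.142, 0.0, 0.144]
force: [-0.3, -0.3, 0.2]
grip_width: -0.0
```

Call:
{"op": "move_arm", "data": {"plan": [[0,0,0.02,0,0,0],[0,0,0.02,0,0,0],[0,0,0,0,0,0]]}}

```text
clock: 5.4
position: [0.5937, 0.1802, 0.0695]
tool_rot: [-3.142, 0.0, 0.144]
force: [-0.2, -0.2, 0.7]
grip_width: -0.0004
```

Call:
{"op": "move_arm", "data": {"plan": [[0,0,0.02,0,0,0],[0,0,0,0,0,0]]}}

```text
clock: 5.6
position: [0.5937, 0.1803, 0.069]
tool_rot: [-3.142, 0.0, 0.144]
force: [0.4, 0.0, -0.2]
grip_width: -0.0003
```

Call:
{"op": "move_arm", "data": {"plan": [[0,0,0.02,0,0,0],[0,0,0,0,0,0]]}}

```text
clock: 5.8
position: [0.5937, 0.1803, 0.0685]
tool_rot: [-3.142, 0.0, 0.144]
force: [0.2, -0.5, -0.4]
grip_width: -0.0
```

Call:
{"op": "move_arm", "data": {"plan": [[0,0,0.02,0,0,0],[0,0,0,0,0,0]]}}

```text
clock: 6.0
position: [0.5938, 0.1803, 0.0682]
tool_rot: [-3.142, -0.0, 0.144]
force: [0.1, -0.6, 3.2]
grip_width: 0.0003
```

Call:
{"op": "move_arm", "data": {"plan": [[0,0,0.01,0,0,0],[0,0,0,0,0,0]]}}

```text
clock: 6.2
position: [0.5938, 0.1803, 0.0681]
tool_rot: [-3.142, -0.0, 0.144]
force: [-1.9, -1.3, 8.0]
grip_width: -0.0003
```

Call:
{"op": "move_arm", "data": {"plan": [[-0.03,0,-0.004,0,0,0],[-0.06,0,0,0,0,0],[-0.1,0,0,0,0,0]]}}

```text
clock: 6.5
position: [0.5894, 0.1797, 0.0681]
tool_rot: [-3.141, -0.001, 0.144]
force: [3.4, -0.1, 4.9]
grip_width: -0.0
```

Call:
{"op": "move_arm", "data": {"plan": [[-0.1,0,0,0,0,0],[-0.1,0,0,0,0,0],[-0.1,0,0,0,0,0],[-0.1,0,0,0,0,0]]}}

```text
clock: 6.9
position: [0.5792, 0.1783, 0.0681]
tool_rot: [-3.141, -0.001, 0.144]
force: [2.5, 1.0, 4.6]
grip_width: 0.0002
```

```bash
python3 - <<'E'
from h import *
im=viewer.grab_frame("side"); cv2.imwrite("pics/side2.png",cv2.resize(im[200:300,205:365],None,fx=5,fy=5,interpolation=cv2.INTER_CUBIC)[:,:,::-1]);print(bot.observe()["force"])
E
```

```text
[ 1.61860195 -0.12458389  5.25161616]
```

View pics/side2.png

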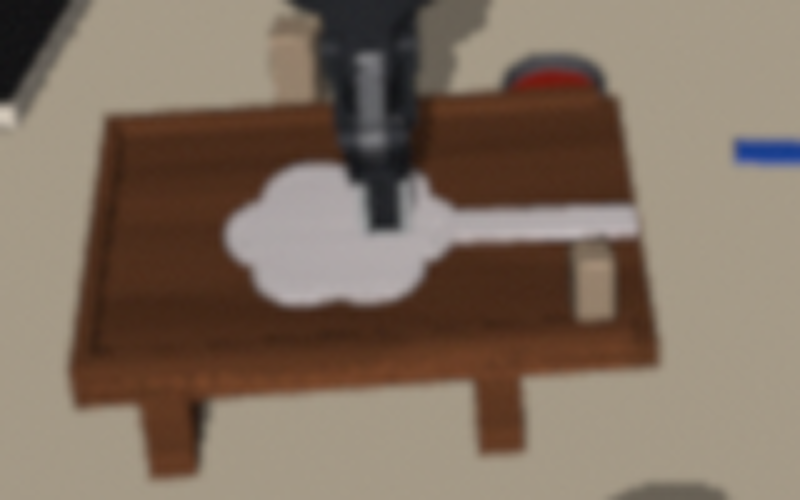

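The fan drags with the tool, and the handle end at (637,222) in the crop has reached the edge. I keep sliding.

Call:
{"op": "move_arm", "data": {"plan": [[-0.12,0,0,0,0,0],[-0.12,0,0,0,0,0],[-0.12,0,0,0,0,0],[-0.12,0,0,0,0,0],[-0.12,0,0,0,0,0]]}}

```text
clock: 7.45
position: [0.5643, 0.1761, 0.0681]
tool_rot: [-3.141, -0.001, 0.144]
force: [3.7, 0.0, 4.9]
grip_width: 0.0003
```

Call:
{"op": "move_arm", "data": {"plan": [[-0.12,0,0,0,0,0],[-0.12,0,0,0,0,0],[-0.12,0,0,0,0,0],[-0.12,0,0,0,0,0],[-0.12,0,0,0,0,0]]}}

```text
clock: 7.95
position: [0.5494, 0.1739, 0.0681]
tool_rot: [-3.141, -0.001, 0.144]
force: [3.3, 0.8, 5.6]
grip_width: -0.0003
```

Call:
{"op": "move_arm", "data": {"plan": [[-0.12,0,0,0,0,0],[-0.12,0,0,0,0,0],[-0.12,0,0,0,0,0],[-0.12,0,0,0,0,0],[-0.12,0,0,0,0,0]]}}

```text
clock: 8.45
position: [0.5346, 0.1717, 0.0681]
tool_rot: [-3.141, -0.001, 0.144]
force: [2.6, -0.4, 4.8]
grip_width: 0.0002
```

Call:
{"op": "move_arm", "data": {"plan": [[-0.12,0,0,0,0,0],[-0.12,0,0,0,0,0],[-0.06,0,0,0,0,0],[0,0,0,0,0,0],[0,0,0,0,0,0]]}}

```text
clock: 8.95
position: [0.527, 0.1707, 0.0681]
tool_rot: [-3.142, -0.0, 0.144]
force: [0.7, -0.7, 7.7]
grip_width: -0.0
```

```bash
python3 - <<'E'
from h import *
im=viewer.grab_frame("side"); cv2.imwrite("pics/side3.png",cv2.resize(im[200:300,205:365],None,fx=5,fy=5,interpolation=cv2.INTER_CUBIC)[:,:,::-1]);print(bot.observe()["force"])
E
```

```text
[0.93366874 0.81047902 7.76021714]
```

View pics/side3.png

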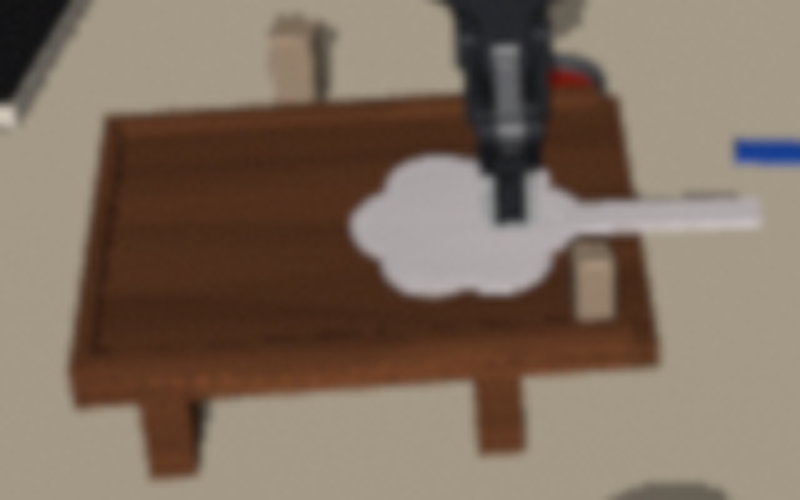

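The handle now overhangs by about 53 mm, with its end at (760,213) in the crop. I lift off and measure.

Call:
{"op": "move_arm", "data": {"plan": [[0,0,-0.04,0,0,0],[0,0,-0.2,0,0,0],[0,0,-0.8,0,0,0],[0,0,-0.8,0,0,0],[-0.4,0,-0.7,0,0,0]], "claw": -0.1}}

```text
clock: 9.5
position: [0.5175, 0.1691, 0.1323]
tool_rot: [-3.142, -0.0, 0.144]
force: [0.1, 0.5, -0.6]
grip_width: 0.0468
```

Call:
{"op": "move_arm", "data": {"plan": [[-0.6,0,0,0,0,0],[-0.8,0,0,0,0,0],[-0.8,0,0,0,0,0],[-0.6,0,0,0,0,0],[0,0,0,0,0,0]]}}

```text
clock: 10.0
position: [0.4462, 0.1587, 0.1316]
tool_rot: [3.141, 0.001, 0.145]
force: [0.7, 0.9, -0.1]
grip_width: 0.0471
```

```bash
python3 - <<'E'
from h import *
o=bot.observe();print(o["position"],o["tool_rot"],o["grip_width"])
for n in ("side","top"):
    im=viewer.grab_frame(n); cv2.imwrite(f"pics/{n}4.png",im[:,:,::-1])
    if n=="side":
        m,P=fanpose(im,"side",.068,(260,215,370,270)); print(m.sum(),fitfan(P))
        cv2.imwrite("pics/side4c.png",cv2.resize(np.where(m[...,None]>0,(im//2+[127,0,0]).astype('uint8'),im)[180:300,205:405],None,fx=4,fy=4,interpolation=cv2.INTER_CUBIC)[:,:,::-1])
E
```

```text
[0.44619401 0.15865195 0.13156157] [3.14101179e+00 1.41928961e-03 1.44928846e-01] 0.04713223665895385
1086 (array([0.54744769, 0.17393874]), np.float64(0.11420363791012139), np.float64(-0.12499999999965047), np.float64(0.044842761903814386))
```

View pics/side4c.png

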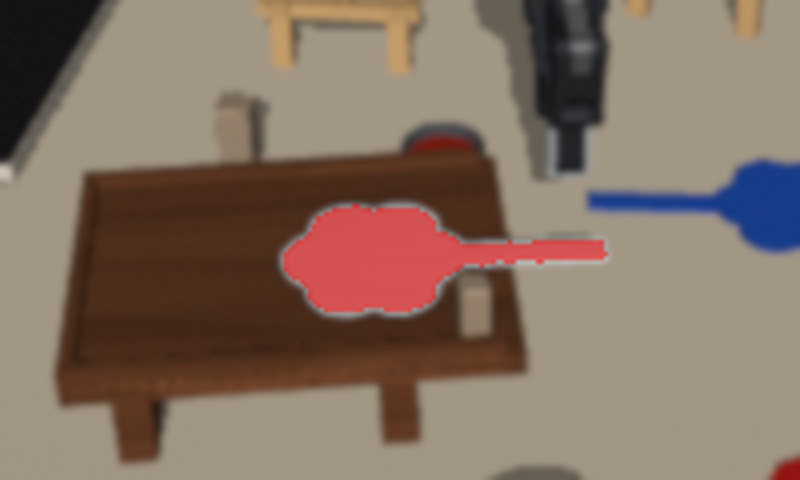

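View pics/top4.png

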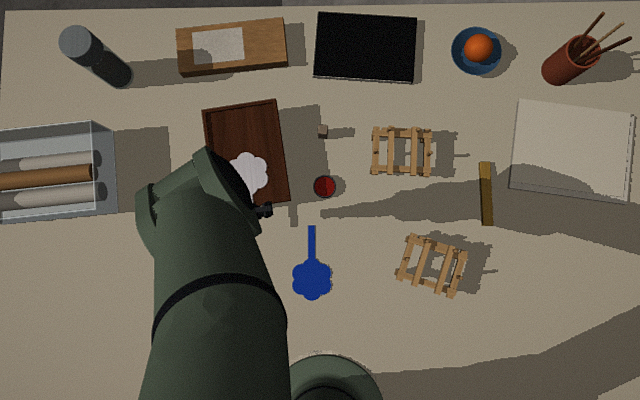

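Call:
{"op": "move_arm", "data": {"plan": [[-0.14,-0.06,0,0,0,0.012],[-0.14,-0.06,0.6,0,0,0],[0,0,0.6,0,0,0],[0,0,0.2,0,0,0],[0,0,0,0,0,0]]}}

```text
clock: 10.6
position: [0.4408, 0.1612, 0.0959]
tool_rot: [3.141, 0.001, 0.106]
force: [-0.4, 0.3, 0.1]
grip_width: 0.0468
```

```bash
python3 - <<'E'
from h import *
o=bot.observe();print(o["position"],o["tool_rot"],o["grip_width"])
im=viewer.grab_frame("side")
cv2.imwrite("pics/side5.png",cv2.resize(im[180:300,205:405],None,fx=4,fy=4,interpolation=cv2.INTER_CUBIC)[:,:,::-1])
E
```

```text
[0.44080617 0.1611654  0.0959422 ] [3.14130064e+00 1.07334019e-03 1.06452442e-01] 0.04684082035061659
```

View pics/side5.png

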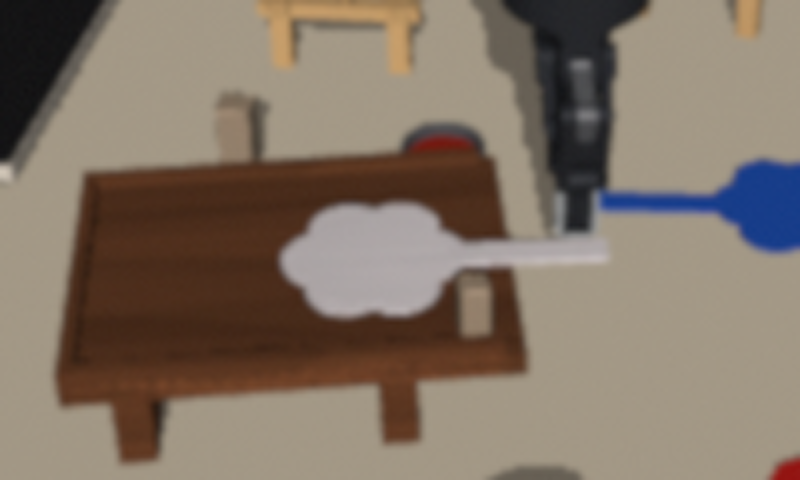

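Fingers stand over the handle, with the tip at (578,235). I carry on down around it.

Call:
{"op": "move_arm", "data": {"plan": [[-0.08,0,0.4,0,0,0],[0,0,0.4,0,0,0],[0,0,0.4,0,0,0],[0,0,0.4,0,0,0],[0,0,0.25,0,0,0]]}}

```text
clock: 11.15
position: [0.4384, 0.1609, 0.049]
tool_rot: [3.141, 0.001, 0.107]
force: [-0.9, 0.5, -0.8]
grip_width: 0.0469
```

Call:
{"op": "move_arm", "data": {"plan": [[0,0,0,0,0,0],[0,0,0,0,0,0]]}}

```text
clock: 11.35
position: [0.4387, 0.1611, 0.0501]
tool_rot: [3.142, 0.0, 0.107]
force: [0.4, -0.5, 0.9]
grip_width: 0.0469
```

```bash
python3 - <<'E'
from h import *
o=bot.observe();print(o["position"],o["force"],o["tool_rot"],o["grip_width"])
im=viewer.grab_frame("side")
cv2.imwrite("pics/side6.png",cv2.resize(im[180:300,205:405],None,fx=4,fy=4,interpolation=cv2.INTER_CUBIC)[:,:,::-1])
E
```

```text
[0.43867325 0.16105394 0.05008586] [ 0.41187813 -0.45079238  0.86855401] [3.14152194e+00 2.86224454e-04 1.06695086e-01] 0.04687037286310119
```

View pics/side6.png

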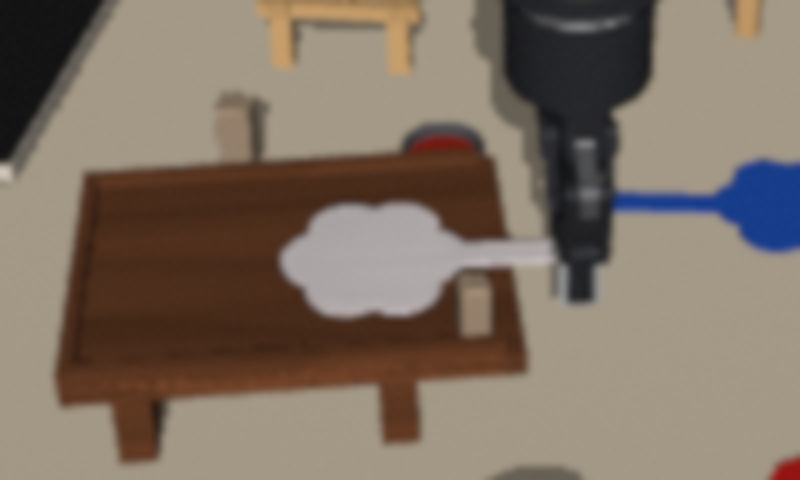

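The near finger hides the handle at (580,265), so the fingers straddle it. I close.

Call:
{"op": "move_arm", "data": {"plan": [[0,0,0.05,0,0,0],[0,0,0,0,0,0],[0,0,0,0,0,0],[0,0,0,0,0,0],[0,0,0,0,0,0]], "claw": 1, "force": 70}}

```text
clock: 11.9
position: [0.4388, 0.161, 0.049]
tool_rot: [-3.142, -0.0, 0.107]
force: [0.1, -0.9, 2.1]
grip_width: 0.0133
```

Call:
{"op": "move_arm", "data": {"plan": [[0,0,-0.05,0,0,0],[0,0,-0.1,0,0,0],[0,0,-0.2,0,0,0],[0,0,-0.3,0,0,0],[0,0,-0.3,0,0,0]]}}

```text
clock: 12.4
position: [0.4387, 0.161, 0.0734]
tool_rot: [-3.142, -0.0, 0.107]
force: [0.6, 0.1, -0.1]
grip_width: 0.0138
```

```bash
python3 - <<'E'
from h import *
o=bot.observe();print(o["position"],o["force"],o["moment"],o["tool_rot"],o["grip_width"])
im=viewer.grab_frame("side")
cv2.imwrite("pics/side7.png",cv2.resize(im[160:280,205:405],None,fx=4,fy=4,interpolation=cv2.INTER_CUBIC)[:,:,::-1])
E
```

```text
[0.43873291 0.1610444  0.07340423] [ 0.5625669   0.06233294 -0.08046773] [-0.03947051  0.12032215 -0.00021937] [-3.14151440e+00 -1.10859942e-04  1.06580764e-01] 0.013769926285046849
```

View pics/side7.png

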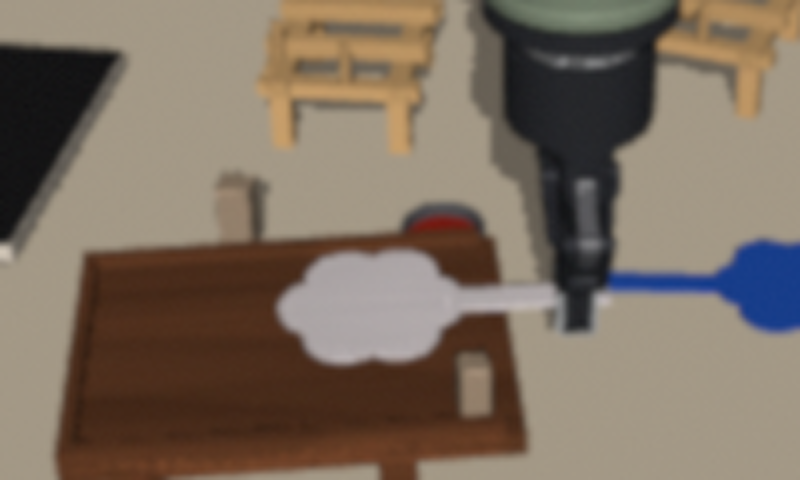

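The fan is lifted level, with leaf and handle having risen by the same amount. I lift higher and carry it to the stand.

Call:
{"op": "move_arm", "data": {"plan": [[0,0,-0.6,0,0,0],[0,0,-0.8,0,0,0],[0,0,-0.8,0,0,0],[0,0,-0.6,0,0,0],[0,0,-0.2,0,0,0]]}}

```text
clock: 12.95
position: [0.4393, 0.1612, 0.1492]
tool_rot: [-3.141, -0.002, 0.106]
force: [-0.4, -0.0, -1.6]
grip_width: 0.0136
```

Call:
{"op": "move_arm", "data": {"plan": [[0.1,0.2,0,0,0,0.012],[0.2,0.5,0,0,0,0.012],[0.2,0.8,0,0,0,0.012],[0.2,0.8,0,0,0,0.012],[0.2,0.8,0,0,0,0]]}}

```text
clock: 13.45
position: [0.4623, 0.0822, 0.1467]
tool_rot: [3.141, 0.001, -0.048]
force: [-0.2, 0.6, -1.0]
grip_width: 0.0134
```

Call:
{"op": "move_arm", "data": {"plan": [[0.2,0.8,0,0,0,0],[0.2,0.8,0,0,0,0],[0.2,0.8,0,0,0,0],[0.2,0.8,0,0,0,0],[0.2,0.8,0,0,0,0]]}}

```text
clock: 13.95
position: [0.4825, -0.019, 0.1467]
tool_rot: [3.141, 0.001, -0.047]
force: [-0.4, -0.2, -0.8]
grip_width: 0.0131
```

Call:
{"op": "move_arm", "data": {"plan": [[0.1,0.8,0,0,0,0],[0.1,0.8,0,0,0,0],[0,0.6,0,0,0,0],[0,0.3,0,0,0,0],[0,0,0,0,0,0]]}}

```text
clock: 14.45
position: [0.4845, -0.0809, 0.147]
tool_rot: [3.141, 0.001, -0.047]
force: [0.5, -0.4, 0.0]
grip_width: 0.0133
```

Call:
{"op": "move_arm", "data": {"plan": [[0.08,0.8,0,0,0,0],[0.08,1,0,0,0,0],[0,1,0,0,0,0],[0,0.6,0,0,0,0],[0,0.2,0,0,0,0]]}}

```text
clock: 14.95
position: [0.4848, -0.1705, 0.1473]
tool_rot: [3.141, 0.0, -0.046]
force: [0.5, 0.5, -0.9]
grip_width: 0.0135
```

Call:
{"op": "move_arm", "data": {"plan": [[0,0,0,0,0,0]]}}

```text
clock: 15.05
position: [0.4849, -0.1694, 0.1474]
tool_rot: [-3.141, 0.0, -0.045]
force: [-0.4, 0.0, -1.0]
grip_width: 0.0135
```

```bash
python3 - <<'E'
from h import *
o=bot.observe();print(o["position"],o["force"],o["moment"],o["tool_rot"],o["grip_width"])
for n in ("side","top"):
    im=viewer.grab_frame(n); cv2.imwrite(f"pics/{n}8.png",im[:,:,::-1])
E
```

```text
[ 0.48493726 -0.16938237  0.14740224] [-0.42345189  0.02381231 -1.0404061 ] [-0.02445238  0.01469056 -0.01288002] [-3.14132641e+00  3.52549239e-04 -4.48002100e-02] 0.013485093335192717
```

View pics/side8.png

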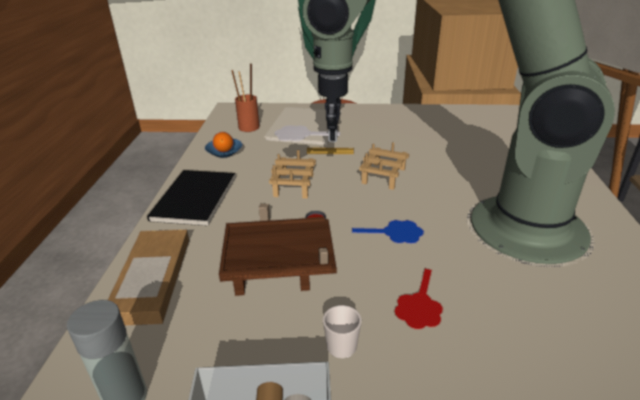

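View pics/top8.png

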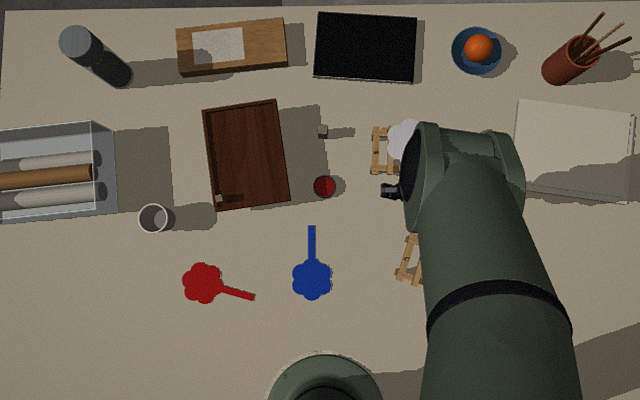

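```bash
cat >> h.py <<'E'
def standmodel(c,yaw):
    S=[]
    R=np.array([[np.cos(yaw),-np.sin(yaw)],[np.sin(yaw),np.cos(yaw)]])
    for y in (26,-26): S.append([(-50,y-6,0),(60,y-6,0),(60,y+6,0),(-50,y+6,0),(-50,y-6,0)])
    for a in (90,-90,32,-32):
        x,y=60*np.cos(np.radians(a)),60*np.sin(np.radians(a)); S.append([(x,y,0),(x,y,15)])
    return [np.c_[(np.array(s)[:,:2]/1000)@R.T+c, np.array(s)[:,2]/1000+.065] for s in S]
def fanmodel(c,yaw,z,pitch=0):
    th=np.linspace(-np.pi,np.pi,121); r=.045+.004*np.cos(6*th)
    L=np.c_[r*np.cos(th),r*np.sin(th)]; H=np.array([(-.046,.008),(-.125,.008),(-.125,-.008),(-.046,-.008)])
    R=np.array([[np.cos(yaw),-np.sin(yaw)],[np.sin(yaw),np.cos(yaw)]])
    return [np.c_[a@R.T+c,np.full(len(a),z)+ (a[:,0]+.105)*np.sin(pitch)] for a in (L,H)]
def overlay(im,cam,polys,roi,f,name):
    x0,y0,x1,y1=roi; o=cv2.resize(im[y0:y1,x0:x1],None,fx=f,fy=f,interpolation=cv2.INTER_CUBIC)[:,:,::-1].copy()
    for P in polys:
        p=(proj(cam,P)-[x0,y0]+.5)*f-.5
        cv2.polylines(o,[np.round(p).astype(np.int32)],False,(255,0,255),1)
    cv2.imwrite(name,o)
E
python3 - <<'E'
from h import *
rd=lambda n:cv2.imread(n)[:,:,::-1].copy()
S=standmodel(np.array([.5895,-.1755]),-.045)
overlay(rd("pics/side0.png"),"side",S,(255,140,335,210),9,"pics/o1.png")
overlay(rd("pics/top0.png"),"top",S,(355,110,485,200),6,"pics/o2.png")
F=fanmodel(np.array([.485+.1053,-.1694-.005]),-.045,.165)
overlay(rd("pics/side8.png"),"side",F,(255,100,355,170),8,"pics/o3.png")
E
```

```text
(no output)
```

View pics/o1.png

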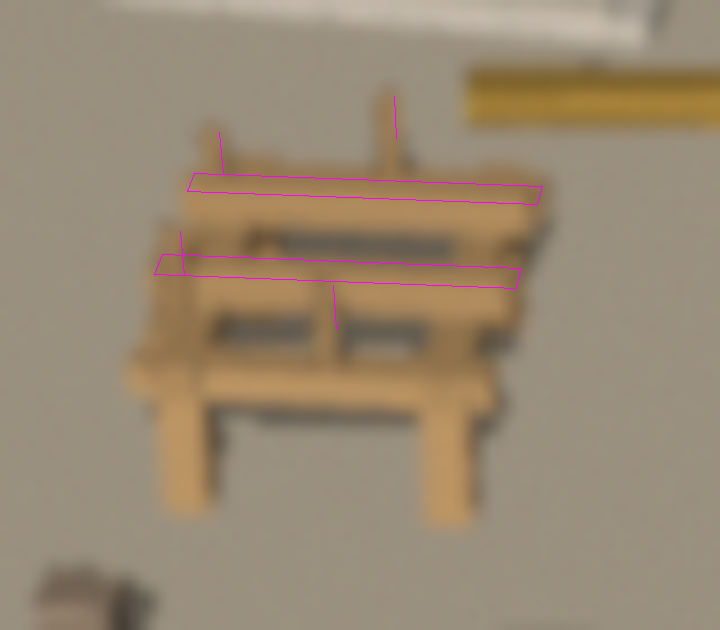

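View pics/o2.png

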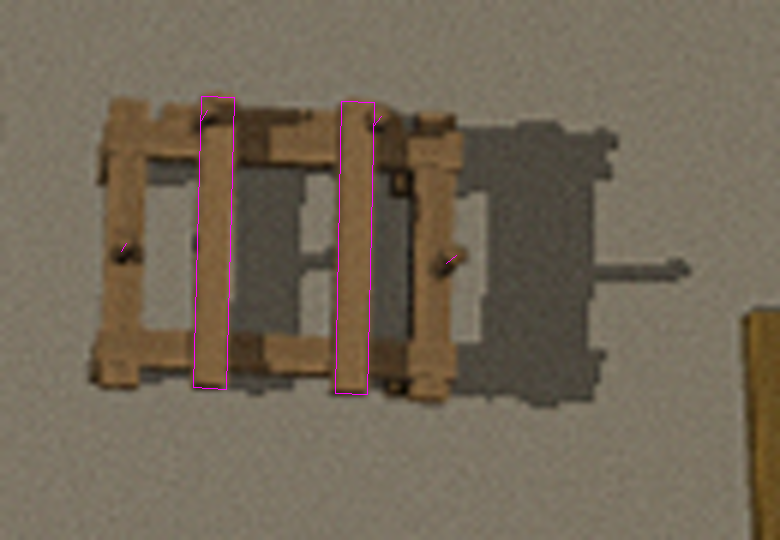

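View pics/o3.png

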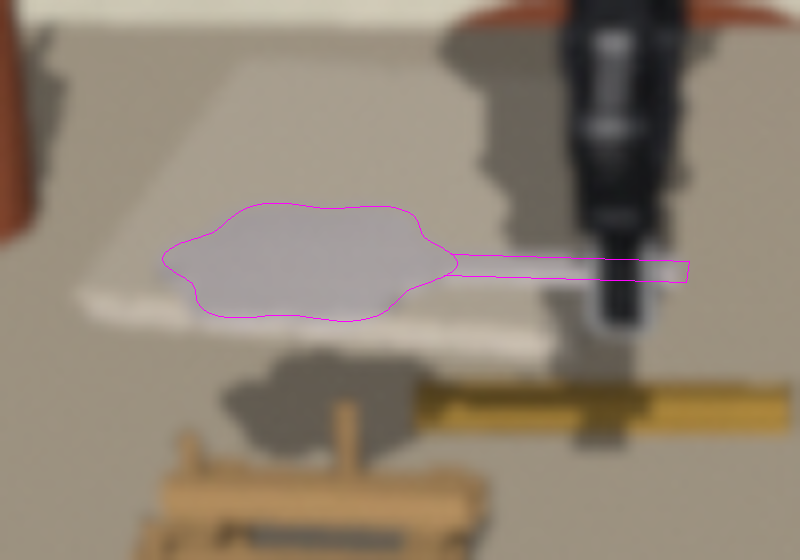

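The fan overlay matches its predicted pose in the grasp, and the stand model fits the rails and pegs. I lower it.

Call:
{"op": "move_arm", "data": {"plan": [[0,0.04,0.3,0,0,0],[0,0,0.6,0,0,0],[0,0,0.7,0,0,0],[0,0,0.6,0,0,0],[0,0,0.4,0,0,0]]}}

```text
clock: 15.65
position: [0.4846, -0.1699, 0.0813]
tool_rot: [-3.141, 0.001, -0.043]
force: [-0.2, -0.1, -1.3]
grip_width: 0.0136
```

Call:
{"op": "move_arm", "data": {"plan": [[0,0,0.3,0,0,0],[0,0,0.15,0,0,0],[0,0,0.1,0,0,0],[0,0,0,0,0,0],[0,0,0,0,0,0]]}}

```text
clock: 16.15
position: [0.4852, -0.1707, 0.0693]
tool_rot: [3.141, -0.001, -0.044]
force: [0.2, 0.0, -0.7]
grip_width: 0.0135
```

```bash
python3 - <<'E'
from h import *
o=bot.observe();print(o["position"],o["force"],o["moment"],o["tool_rot"],o["grip_width"])
im=viewer.grab_frame("side"); p=o["position"]
overlay(im,"side",fanmodel(p[:2]+[.1053,-.005],-.045,p[2]+.0175),(245,120,355,210),7,"pics/o4.png")
E
```

```text
[ 0.48515856 -0.17073156  0.06926438] [ 0.23803077  0.01666563 -0.694664  ] [0.0006635  0.05950079 0.00567218] [ 3.14146433e+00 -5.60976590e-04 -4.43016290e-02] 0.013497368403118012
```

View pics/o4.png

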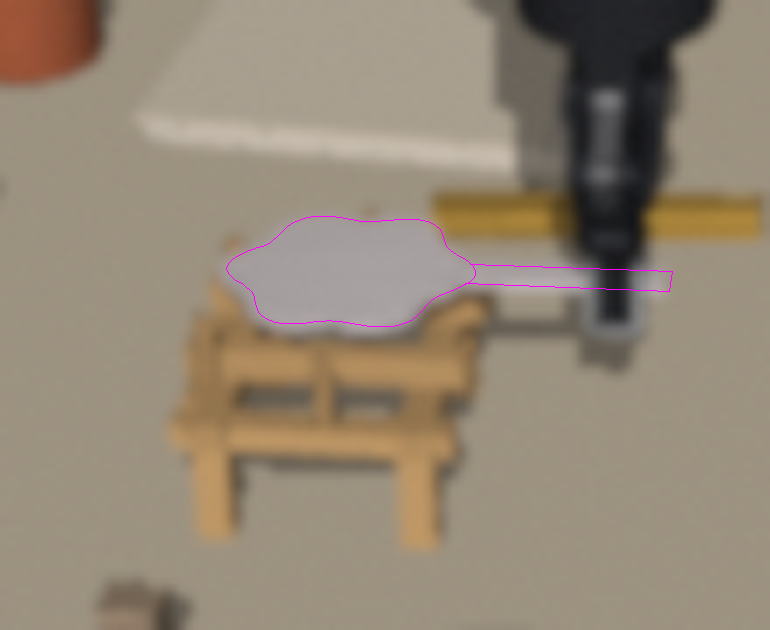

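Call:
{"op": "move_arm", "data": {"plan": [[0,0,0.16,0,0,0],[0,0,0.16,0,0,0],[0,0,0.14,0,0,0],[0,0,0.1,0,0,0],[0,0,0,0,0,0]]}}

```text
clock: 16.7
position: [0.4847, -0.1706, 0.0545]
tool_rot: [-3.141, 0.001, -0.044]
force: [0.6, -0.5, 0.1]
grip_width: 0.0135
```

Call:
{"op": "move_arm", "data": {"plan": [[0,0,0.04,0,0,0],[0,0,0.04,0,0,0],[0,0,0,0,0,0],[0,0,0,0,0,0]]}}

```text
clock: 17.1
position: [0.485, -0.1707, 0.053]
tool_rot: [3.142, -0.0, -0.044]
force: [0.3, -0.6, -1.4]
grip_width: 0.0132
```

Call:
{"op": "move_arm", "data": {"plan": [[0,0,0.04,0,0,0],[0,0,0.04,0,0,0],[0,0,0,0,0,0]]}}

```text
clock: 17.4
position: [0.4849, -0.1706, 0.0508]
tool_rot: [-3.142, 0.0, -0.044]
force: [-0.1, -0.1, -0.7]
grip_width: 0.0135
```

Call:
{"op": "move_arm", "data": {"plan": [[0,0,0.03,0,0,0],[0,0,0,0,0,0]]}}

```text
clock: 17.6
position: [0.4849, -0.1707, 0.0501]
tool_rot: [-3.142, 0.0, -0.044]
force: [0.2, -0.5, -1.4]
grip_width: 0.0134
```

Call:
{"op": "move_arm", "data": {"plan": [[0,0,0.02,0,0,0],[0,0,0,0,0,0]]}}

```text
clock: 17.8
position: [0.4849, -0.1706, 0.0496]
tool_rot: [-3.142, -0.0, -0.044]
force: [0.1, 0.3, -0.1]
grip_width: 0.0133
```

Call:
{"op": "move_arm", "data": {"plan": [[0,0,0.02,0,0,0],[0,0,0,0,0,0]]}}

```text
clock: 18.0
position: [0.485, -0.1707, 0.0492]
tool_rot: [3.142, -0.0, -0.044]
force: [-0.3, -0.4, 0.3]
grip_width: 0.0133
```

Call:
{"op": "move_arm", "data": {"plan": [[0,0,0.015,0,0,0],[0,0,0,0,0,0]]}}

```text
clock: 18.2
position: [0.485, -0.1707, 0.0488]
tool_rot: [-3.142, -0.0, -0.044]
force: [-0.0, 0.6, 0.2]
grip_width: 0.0137
```

```bash
python3 - <<'E'
from h import *
o=bot.observe();print(o["position"],o["force"],o["moment"],o["tool_rot"],o["grip_width"])
im=viewer.grab_frame("side"); p=o["position"]
overlay(im,"side",[],(245,120,355,210),7,"pics/o5.png")
E
```

```text
[ 0.48495347 -0.17065368  0.04877139] [-0.03091615  0.55957261  0.22966845] [ 0.00649194  0.04449972 -0.02107758] [-3.14157620e+00 -4.74597202e-05 -4.42787859e-02] 0.01365492124323253
```

View pics/o5.png

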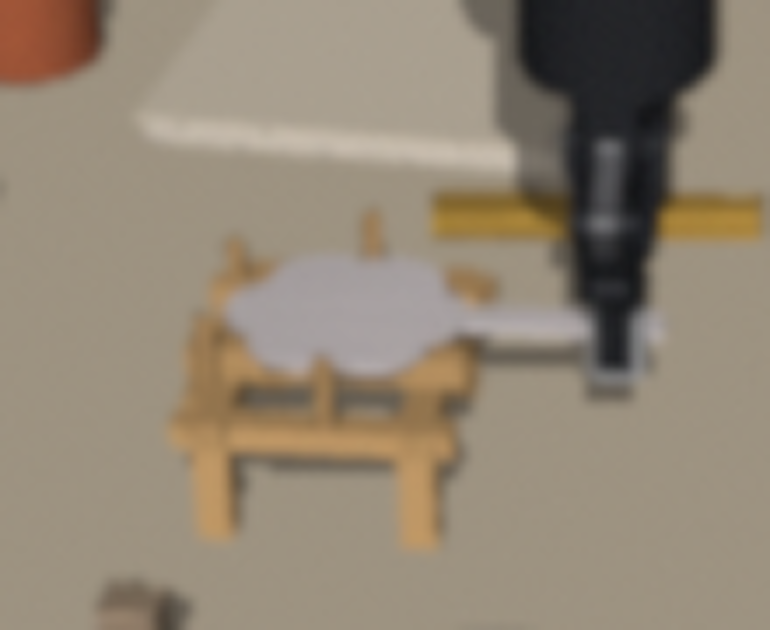

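The fan is between the pegs and almost on the rails. I keep lowering in steps of 0.4 to 0.5 mm until contact shows.

Call:
{"op": "move_arm", "data": {"plan": [[0,0,0.02,0,0,0],[0,0,0,0,0,0]]}}

```text
clock: 18.45
position: [0.4849, -0.1706, 0.0482]
tool_rot: [-3.142, -0.0, -0.044]
force: [0.2, 0.3, 1.5]
grip_width: 0.0139
```

Call:
{"op": "move_arm", "data": {"plan": [[0,0,0.015,0,0,0],[0,0,0,0,0,0]]}}

```text
clock: 18.65
position: [0.485, -0.1707, 0.0479]
tool_rot: [-3.142, -0.0, -0.044]
force: [-1.3, -0.2, 1.7]
grip_width: 0.0135
```

Contact shows as a rise of about 2.5 N. I release.

Call:
{"op": "move_arm", "data": {"plan": [[0,0,0,0,0,0],[0,0,0,0,0,0],[0,0,0,0,0,0],[0,0,0,0,0,0]], "claw": 0}}

```text
clock: 19.05
position: [0.485, -0.1707, 0.0479]
tool_rot: [-3.142, -0.0, -0.044]
force: [0.6, 0.5, 0.5]
grip_width: 0.0429
```

```bash
python3 - <<'E'
from h import *
o=bot.observe();print(o["position"],o["force"],o["moment"],o["tool_rot"],o["grip_width"])
im=viewer.grab_frame("side"); p=o["position"]
overlay(im,"side",[],(245,120,355,210),7,"pics/o6.png")
E
```

```text
[ 0.48497335 -0.17065111  0.04790117] [0.62441343 0.46510902 0.45947683] [ 0.02170419  0.00021153 -0.03128932] [-3.14156026e+00 -6.50106957e-05 -4.42380428e-02] 0.04288379210478835
```

View pics/o6.png

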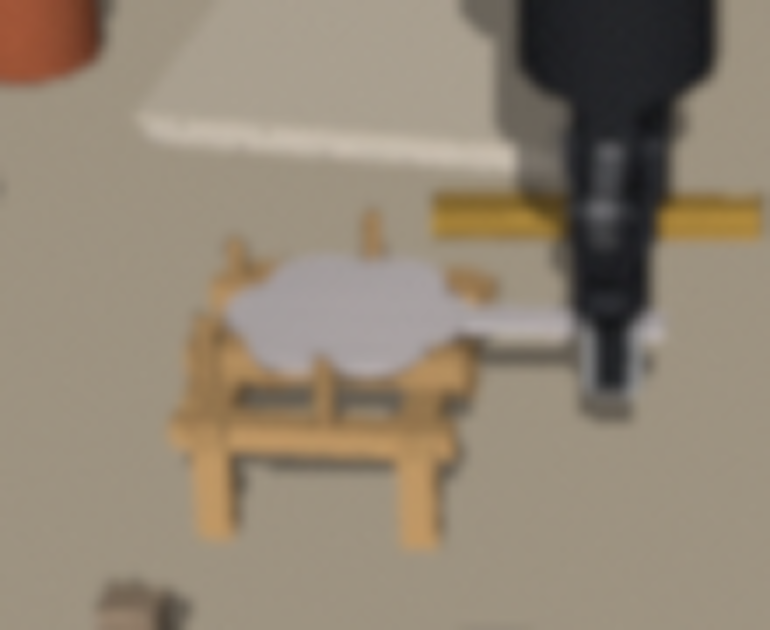

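The fan stays in place and the fingers are open to 43 mm. I withdraw straight up, then back and to the right so the top camera can see.

Call:
{"op": "move_arm", "data": {"plan": [[0,0,-0.2,0,0,0],[0,0,-0.4,0,0,0],[0,0,-0.8,0,0,0],[0,0,-1,0,0,0],[0,0,-1,0,0,0]]}}

```text
clock: 19.6
position: [0.4848, -0.1706, 0.1346]
tool_rot: [-3.142, -0.0, -0.044]
force: [0.2, -0.0, 0.2]
grip_width: 0.0428
```

Call:
{"op": "move_arm", "data": {"plan": [[0,0,-1,0,0,0],[0,0.8,-0.4,0,0,0],[-0.2,1,0,0,0,0],[-0.2,1,0,0,0,0],[-0.2,1,0,0,0,0]]}}

```text
clock: 20.1
position: [0.4655, -0.2659, 0.169]
tool_rot: [3.141, -0.001, -0.044]
force: [0.7, -0.4, -0.3]
grip_width: 0.0425
```

Call:
{"op": "move_arm", "data": {"plan": [[-0.2,1,0,0,0,0],[-0.2,1,0,0,0,0],[-0.2,1,0,0,0,0],[-0.2,1,0,0,0,0],[0,0,0,0,0,0]]}}

```text
clock: 20.6
position: [0.4398, -0.3672, 0.1687]
tool_rot: [3.14, -0.0, -0.048]
force: [0.1, 0.2, -1.2]
grip_width: 0.0424
```

```bash
python3 - <<'E'
from h import *
o=bot.observe();print(o["position"],o["force"],o["qd"].round(3))
S=standmodel(np.array([.5895,-.1755]),-.045)
im=viewer.grab_frame("side");cv2.imwrite("pics/s9.png",im[:,:,::-1])
t=viewer.grab_frame("top");cv2.imwrite("pics/t9.png",t[:,:,::-1])
for n,i,r in (("side",im,(265,150,330,190)),("top",t,(360,110,450,215))):
    m,P=fanpose(i,n,.0665,r); 
    try: print(n,m.sum(),fitfan(P))
    except Exception as e: print(e)
F=fanmodel(np.array([.5902,-.1755]),-.045,.068)
overlay(t,"top",F+S[2:],(355,110,485,210),6,"pics/o7.png")
overlay(im,"side",F,(245,140,355,210),7,"pics/o8.png")
E
```

```text
[ 0.43980552 -0.3672199   0.1687253 ] [ 0.09992533  0.17943977 -1.20346747] [-0.045 -0.014 -0.036  0.034 -0.009 -0.01  -0.045]
side 418 (array([ 0.62034005, -0.18030864]), np.float64(-0.08452095941532277), np.float64(-0.12499999999801341), np.float64(0.016733257240556344))
top 1548 (array([ 0.59230455, -0.17637751]), np.float64(-0.05062442275605124), np.float64(-0.1249999999995169), np.float64(0.04563851138718822))
```

View pics/t9.png

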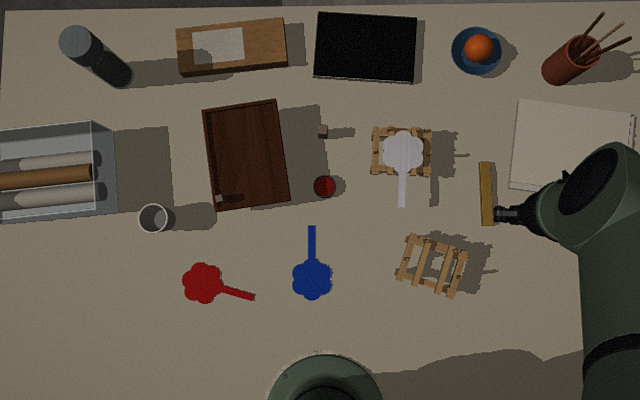

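View pics/o7.png

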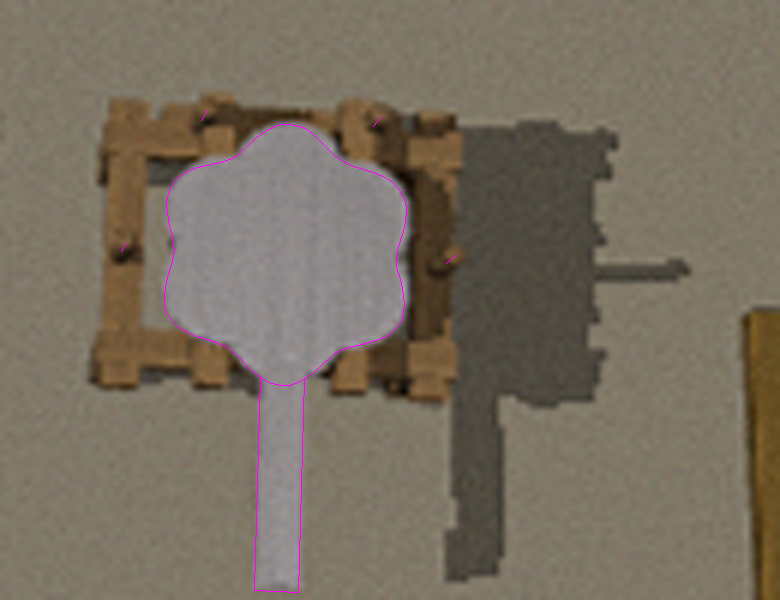

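View pics/o8.png

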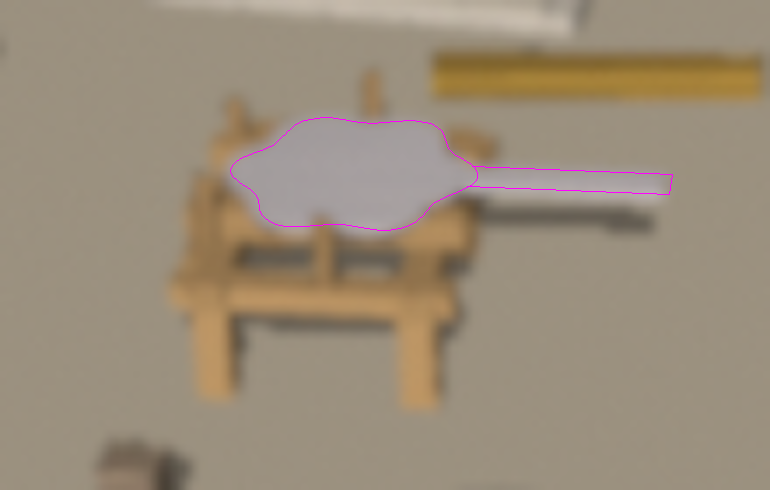

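Both overlays match the fan lying flat and centred on the rails with the handle out of the front. The arm is clear and the other things stand where they were, so I hand in.

```bash
python3 - <<'E'
from h import *
print(bot.observe()["clock"]); print(workorder.job_done())
E
```

```text
20.7
the job is handed in; nothing more can be done
None
```

The fan template is released on the far drying stand, and the job was handed in at 20.7 s. The hand-in gave no verdict.

**What I did:**
- **Slide:** I pressed the silver fan's leaf with about 5–8 N and slid it 67 mm. The handle then stood about 53 mm out over the board's front edge.
- **Lift and carry:** I pinched the handle across its width at 70 N, lifted the fan level and carried it to the stand.
- **Set down:** I lowered it in steps of 0.4 to 0.5 mm until about 2.5 N of contact showed, then opened the fingers and withdrew upward.

**What the last checks showed:**
- **Position:** the leaf centre looks about 1–3 mm from the stand's centre, with the yaw within 0.01 rad. The leaf sits between the pegs and the handle points out of the front.
- **Flatness:** I only judged this from the overlay in the two camera views; I did not measure the tilt.
- **Other things:** by eye in the top view, they stand where they were at the start.

**What disagreed:**
- **Side-view fit at the end:** the automatic fit was not usable, because its crop and mask caught only part of the fan. I relied on the top-view fit and the two overlays instead.
- **Camera offset:** before the slide, the side view placed the fan about 3 mm farther along x and y than the top view did, so I used the mean.
- **Finger opening:** on the 16 mm handle the gripper read about 13.5 mm, but the grip held.

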